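# Register a well plate in the scanner's datum corner and arm the laser

### The job

Get the six-well plate ready on the open-bed laser scanner. It is full of medium, so without picking it up or tipping it, slide it gently over the bed until it sits square in the corner, flush against both the rear fence and the left-hand side fence with all three orange feeler rollers pushed in. Then lift the red sprung guard on the console, flip the toggle under it away from you to arm the laser, and let the guard drop shut again, leaving the plate registered and the other things on the bench where they are.

Things in the scene. Friction and masses are not known exactly. Their poses are not given: they have to be found in the camera images.
- scanner: low white bench scanner, fixed, 280 mm (its x) by 340 mm (its y); origin at the centre of its underside on the worktop; x points from its front edge to its rear, y to its left, z up. Its flat grey bed, 45 mm above the origin, covers x -134..134, y -164..60 mm. Left of the bed the console, 62 mm high, carries the guarded toggle
- side_fence (a point): middle of the foot of the fixed side fence's working face, on the bed: an aluminium bar 15 mm high along the scanner's x from x = -15 to 75 mm, face at the scanner's y = +50 mm, looking to -y; the plate belongs to the right of it
- plate: clear six-well culture plate with lid and pink medium, loose on the bed, 86 mm (its x) by 128 mm (its y) by 18 mm high, about 0.13 kg (varies); origin at the centre of its underside. Starts up to 15 degrees askew, 25 to 110 mm short of the fences. Slides with about 1 N; plate and fences are stiff, and touch it slowly: an impact or push of over 60 N on it is rough
- feeler_rear_left (a joint): travel (m) of the left feeler (orange 22 mm roller, upright axis) of the rear fence: 0 = 3.5 mm out, 0.0035 = pushed in flush by the plate; spring under 0.1 N. The fence, an aluminium bar 15 mm high along the scanner's y (-94..66 mm), is adjustable: clamped with its face anywhere from the scanner's x = 77 to 101 mm, square to the side fence. Its place is not reported: feel for it
- feeler_rear_right (a joint): the same for the right feeler of the rear fence. The two stand 45 mm left and right of the fence's middle (the scanner's y = -14 mm), 8.5 mm above the bed
- feeler_side (a joint): the same for the feeler in the side fence, which moves along the scanner's y at its x = 30 mm
- guard (a joint): opening (rad) of the red see-through hood over the toggle: 0 = shut, 1.5 = stop; its open front edge rises up and back about the hinge. Spring and weight shut it at any angle (0.05 N m shut, 0.1 wide open), so keep it up while throwing the toggle. 60 mm wide (54 inside, cheeks only on the rear 41 mm), reaching 59 mm forward of and 37 mm above the hinge axis
- guard_tab (a point): middle of the front face of the guard's thumb tab, an upright fin 36 mm wide (y), 5 mm thick and 16 mm high on top of the hood's front edge; moves with the guard (60 mm forward of and 44 mm above the hinge axis when shut). A fingertip pushing the fin up and back opens the guard
- guard_hinge (a point): middle of the guard's hinge axis, fixed on the scanner (30 mm to its x, 118 mm to its y, 70 mm up); the axis runs along the scanner's y
- toggle (a joint): angle in rad of the white toggle: 0 = off, bat leaning 0.45 rad to the scanner's front; 0.9 = armed, leaning as far to the rear. It turns about an axis along y 22 mm forward of and 2 mm below the guard's hinge axis and stays where it is left; about 1 N at the tip moves it
- toggle_tip (a point): end of the toggle's round bat (10 mm thick), 32 mm from its axis
- bench_timer: white bench timer 74 x 62 x 19 mm lying on the worktop, a bystander; origin under its centre
- blue_slide_box: blue and white box of microscope slides 36 x 86 x 30 mm on the worktop, a bystander; origin under its centre
- petri_dish: petri dish 62 mm across, 14 mm high, on the worktop, a bystander; origin under its centre

How it is judged:
By the outcome, as a careful person would: the job done as asked, in the order asked, and still so for the second after the job is handed in, with the robot touching nothing.
It also fails if it takes over 67 s, if anything falls off the work surface, if the arm or the gripper's body presses on something with over 40 N, if the wrist force passes 120 N, or if a joint passes its speed limit or range.

### The arm

A 6-joint arm with a two-finger parallel gripper is mounted at the origin on a cart in front of the work surface, level with it; the furniture and walls round the work are solid. World frame = base frame: x ahead of the robot, y to its left, z up, the work surface at z = 0. Lengths are in m, angles in rad, forces in N, time in s.
With the tool pointing down it reaches from about 0.225 to 0.875 m from the base axis. Payload 3.4 kg.
Tool frame: the origin (TCP) lies midway between the tips of the shut fingers; the grasp point (between the pads) lies 19 mm behind it (manip.grip_point_offset is the distance from the TCP to the grasp point, in m); z points along the fingers, y is the line along which they close (so a half turn about z gives the same grasp; the last joint's range is limited). The gripper opens to 85 mm and grips with 20 to 120 N. Pads are 22 mm wide; open, the fingers measure 114 mm over their backs; the gripper's body (76 mm by 85 mm) begins 54 mm behind the grasp point. The pads swing forward as they close: fully open they stand 13 mm farther back than shut.
Start: joints at [-1.251, 0.276, 1.505, -0, 1.361, -0.121], TCP at [0.245, -0.52, 0.191] pointing down, gripper open.
Joint ranges: [-2.89, 2.89], [-0.75, 2.08], [0.22, 2.7], [-1.18, 4.32], [0.11, 2.71], [-2.7, 2.7]. Speed limits (rad/s): [2.57, 2.57, 3.14, 3.14, 3.14, 3.14].

### API

Orientations are given as a unit quaternion [w, x, y, z].
In Python, from rig import manip gives the robot as it stands.
- The arm moves only by the shell command python3 -m handwheel 'ROWS' [FORCE]. ROWS is JSON, a list of rows, each an object with "translation": the shift along the tool's x, y, z in m, a list of three; "angular": the turn, a rotation vector about the tool's x, y, z in degrees, a list of three; "hand": the closure, from 0 (fully open) to 1 (shut). A call has 1 to 10 rows; each row shifts and turns the commanded pose from where the row before left it, along the tool's axes as they then stand; what a row does not reach is not made up. A row lasts 1/12 s, in which the tool goes at most 41.7 mm and 7.16 degrees, less where a joint would pass 70% of its speed; a pose out of reach is approached as far as the arm can. A call with a gripper value outside its range is refused whole. The fingers move at their own pace and stop on an object; FORCE is the grip in N (left out, the last holds). Time passes only in rows, so rows that do not move let the fingers close. It gives the time, the measured TCP pose, the force, the opening and the grip force at its end, in the units of the state.
- manip.get_state(): the state, without advancing time (a new reading comes with each control period).
- manip.get_image(name): name is "scene" or "top" or "wrist"; returns the picture (420x560x3 uint8, red, green, blue); there is no depth.
- manip.camera_info(name): a dict with "camera_matrix" (3x3 intrinsics, pixels), "k1" (the pictures are not rectified: a ray, as slopes to the right and down, at radius r is drawn at 1 + k1 r^2 times it, then the intrinsics apply), "eye" and "orientation" of the camera in the world; the wrist camera has in their place "tool_from_camera" (4x4, takes a point from camera to tool coordinates, whose origin is the TCP and whose axes are the flange's). Camera axes: x right, y down, z forward; pixel columns grow to the right and rows downward; lengths in m; the calibration is good to about 2 mm. A picture is of the moment at which its call begins: read the wrist's pose just before it. camera_info takes no time and is no camera call.
- manip.sign_off(): hands the job in; it is judged then, once.
The state is a dict: "clock": time; "qpos": joint angles; "qd": joint speeds; "effort": joint torques, N m; "position": TCP position; "ee_rot": TCP orientation; "contact_force": force on the tool from outside, world axes, zero at the start; "moment": the same for the moment, N m; "width": finger opening in m; "gripper_force": force on a finger pad.
Only numpy, scipy, OpenCV 4.12 (cv2) and the standard library are available. Lean on these libraries where they do the work, as an engineer would, in place of code of your own. Each camera call takes 0.05 s, during which the arm holds its last target. There are 200 camera calls.

## Working session

There is one attempt and no reset: what is moved stays moved. The work goes in short steps, Python scripts to look and compute and a shell command to move; the robot and the scene stay as the last step left them, time stands still between calls to the robot, and variables do not carry over. Pictures are saved under pics/ and viewed, at most 10 in all, crops included, and the job is handed in when it is done.

```bash
ls; mkdir -p pics
python3 - <<'E'
from rig import manip
import cv2
for n in("scene","top"):
    cv2.imwrite(f"pics/{n}0.png",manip.get_image(n)[:,:,::-1])
    print(n,manip.camera_info(n))
print(manip.camera_info("wrist"))
print(manip.get_state())
E
```

```text
pics
scene {'camera_matrix': array([[533.71005194,   0.        , 276.60427021],
       [  0.        , 533.71005194, 214.53611711],
       [  0.        ,   0.        ,   1.        ]]), 'k1': -0.13603433040273444, 'eye': array([-0.40120063,  0.47978406,  0.73948302]), 'orientation': array([ 0.26418613, -0.44864764,  0.73948214, -0.42671671])}
top {'camera_matrix': array([[382.51729828,   0.        , 288.20535032],
       [  0.        , 382.51729828, 200.24126388],
       [  0.        ,   0.        ,   1.        ]]), 'k1': -0.06261894632399904, 'eye': array([ 0.43628591, -0.02973229,  0.97121493]), 'orientation': array([ 0.05228042, -0.70392131,  0.70574963, -0.06065486])}
{'camera_matrix': array([[373.44423213,   0.        , 276.83988015],
       [  0.        , 373.44423213, 205.97455736],
       [  0.        ,   0.        ,   1.        ]]), 'k1': -0.06729762168153149, 'tool_from_camera': array([[-4.64808711e-04, -9.45663356e-01, -3.25147046e-01,
         8.31727190e-02],
       [ 9.99999660e-01, -2.18156645e-04, -7.95042770e-04,
         3.20475287e-04],
       [ 6.80909825e-04, -3.25147305e-01,  9.45663136e-01,
        -1.82880980e-01],
       [ 0.00000000e+00,  0.00000000e+00,  0.00000000e+00,
         1.00000000e+00]])}
{'clock': 0.1, 'qpos': array([-1.25100841e+00,  2.76540692e-01,  1.50603158e+00,  8.56727184e-06,
        1.36073684e+00, -1.21002593e-01]), 'qd': array([-0.00137048, -0.00107382, -0.00169229,  0.00039944,  0.00030728,
       -0.000432  ]), 'effort': array([ 1.92859145e-03, -4.17698193e+01, -2.46405691e+01, -3.83016686e-05,
        5.79425294e-03, -3.32726145e-06]), 'position': array([ 0.24514492, -0.51950148,  0.19061122]), 'ee_rot': array([-8.54407965e-04,  9.75810953e-01,  2.18614379e-01, -8.09931546e-05]), 'contact_force': array([ 0.30087964,  0.03732162, -0.3711892 ]), 'moment': array([ 0.03177403, -0.05518244,  0.00206523]), 'gripper_force': 0.0, 'width': 0.08542638894180538}
```

View pics/top0.png

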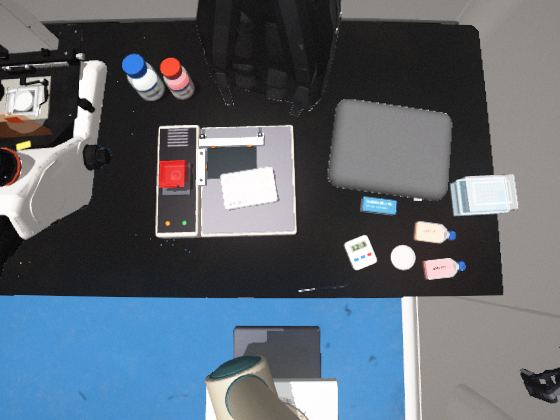

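View pics/scene0.png

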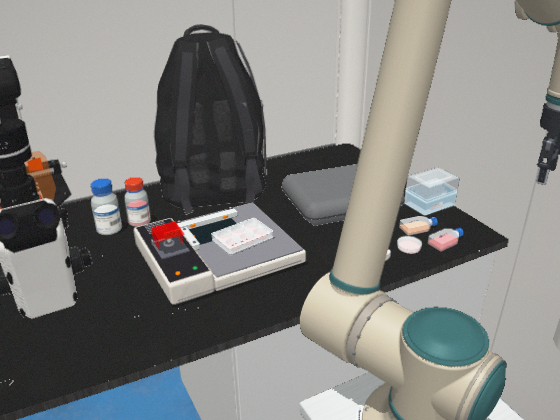

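The top view shows the scanner spanning about (155–297, 125–238), with the red guard at (173,174). The rear fence is near (230,141), the side fence near (202,166), and the plate at (249,188) is askew. The scene view agrees. Next I'll write the helpers and take a closer crop.

```bash
cat > h.py <<'E'
import numpy as np, cv2
from scipy.spatial.transform import Rotation as R
from rig import manip
def rot(q): return R.from_quat(np.roll(q,-1)).as_matrix()
def cam(n,st=None):
    c=manip.camera_info(n)
    if n=="wrist":
        T=np.eye(4); T[:3,:3]=rot(st["ee_rot"]); T[:3,3]=st["position"]; T=T@c["tool_from_camera"]
        return c["camera_matrix"],c["k1"],T[:3,3],T[:3,:3]
    return c["camera_matrix"],c["k1"],c["eye"],rot(c["orientation"])
def ray(C,uv):
    K,k1,e,M=C
    p=cv2.undistortPoints(np.float64(uv).reshape(-1,1,2),K,np.array([k1,0,0,0.]))[:,0]
    return e,np.c_[p,np.ones(len(p))]@M.T
def onz(C,uv,z):
    e,d=ray(C,uv); return e+d*((z-e[2])/d[:,2])[:,None]
def proj(C,X):
    K,k1,e,M=C
    return cv2.projectPoints((np.atleast_2d(X)-e)@M,np.zeros(3),np.zeros(3),K,np.array([k1,0,0,0.]))[0][:,0]
E
python3 - <<'E'
from h import *
im=cv2.imread("pics/top0.png")
c=im[115:245,145:305]
cv2.imwrite("pics/crop.png",cv2.resize(c,None,fx=4.6,fy=4.6,interpolation=cv2.INTER_CUBIC))
C=cam("top")
print(onz(C,[[155,125],[297,125],[297,238],[155,238]],0.045))
print(onz(C,[[249,188]],0.06))
E
```

```text
[[ 0.78049615  0.29792134  0.045     ]
 [ 0.77921487 -0.06402758  0.045     ]
 [ 0.49318207 -0.06193081  0.045     ]
 [ 0.49344614  0.28230669  0.045     ]]
[[0.61344196 0.0541321  0.06      ]]
```

View pics/crop.png

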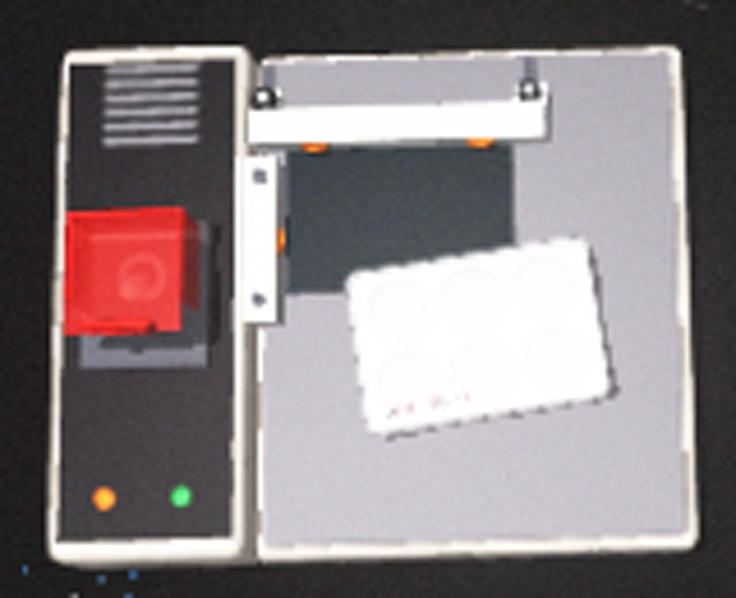

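The crop shows the rear fence face at crop row ~145, the side fence with its roller at (282,238), and the plate corners at about (345,275), (585,240), (612,395) and (375,435). I'll move the wrist camera over the scanner for a finer measurement.

```bash
python3 -m handwheel '[{"translation":[0,0,-0.02],"angular":[0,0,6.3],"hand":0},{"translation":[0,0,-0.02],"angular":[0,0,6.3],"hand":0},{"translation":[0,0,-0.02],"angular":[0,0,6.3],"hand":0},{"translation":[0,0,-0.02],"angular":[0,0,6.35],"hand":0},{"translation":[0.019,-0.036,-0.002],"angular":[0,0,0],"hand":0},{"translation":[0.019,-0.036,-0.002],"angular":[0,0,0],"hand":0},{"translation":[0.019,-0.036,-0.002],"angular":[0,0,0],"hand":0},{"translation":[0.019,-0.036,-0.002],"angular":[0,0,0],"hand":0},{"translation":[0.019,-0.036,-0.002],"angular":[0,0,0],"hand":0},{"translation":[0.019,-0.036,-0.002],"angular":[0,0,0],"hand":0}]' 40
python3 -m handwheel '[{"translation":[0.019,-0.036,-0.002],"angular":[0,0,0],"hand":0},{"translation":[0.019,-0.036,-0.002],"angular":[0,0,0],"hand":0},{"translation":[0.019,-0.036,-0.002],"angular":[0,0,0],"hand":0},{"translation":[0.019,-0.036,-0.002],"angular":[0,0,0],"hand":0},{"translation":[0.019,-0.036,-0.002],"angular":[0,0,0],"hand":0},{"translation":[0.019,-0.036,-0.002],"angular":[0,0,0],"hand":0},{"translation":[0.019,-0.036,-0.002],"angular":[0,0,0],"hand":0},{"translation":[0.019,-0.036,-0.002],"angular":[0,0,0],"hand":0},{"translation":[0.019,-0.036,-0.002],"angular":[0,0,0],"hand":0},{"translation":[0.019,-0.036,-0.002],"angular":[0,0,0],"hand":0}]'
python3 -m handwheel '[{"translation":[0.019,-0.036,-0.002],"angular":[0,0,0],"hand":0},{"translation":[0,0,0],"angular":[0,0,0],"hand":0},{"translation":[0,0,0],"angular":[0,0,0],"hand":0},{"translation":[0,0,0],"angular":[0,0,0],"hand":0}]'
python3 - <<'E'
from h import *
import pickle
st=manip.get_state(); im=manip.get_image("wrist")[:,:,::-1]
pickle.dump(st,open("st1.pkl","wb")); cv2.imwrite("pics/w1.png",im)
print(st["qpos"],st["qd"])
E
```

```text
clock: 0.93
position: [0.3596, -0.302, 0.2832]
ee_rot: [-0.0, 1.0, -0.0, -0.0]
contact_force: [0.9, -0.7, -0.2]
width: 0.0854
gripper_force: 0.0
clock: 1.77
position: [0.5495, 0.058, 0.3031]
ee_rot: [0.0, 1.0, 0.0, -0.0]
contact_force: [1.9, -1.6, 0.7]
width: 0.0855
gripper_force: 0.0
clock: 2.1
position: [0.5677, 0.0917, 0.3047]
ee_rot: [0.001, 1.0, 0.0, -0.001]
contact_force: [1.0, 0.5, -0.1]
width: 0.0856
gripper_force: 0.0
[ 3.98439354e-02  2.37425513e-01  1.28450003e+00 -1.02049098e-03
  1.62158946e+00  1.60987579e+00] [-0.02667949 -0.01944103  0.00908519  0.00066779 -0.00119689  0.00179582]
```

View pics/w1.png

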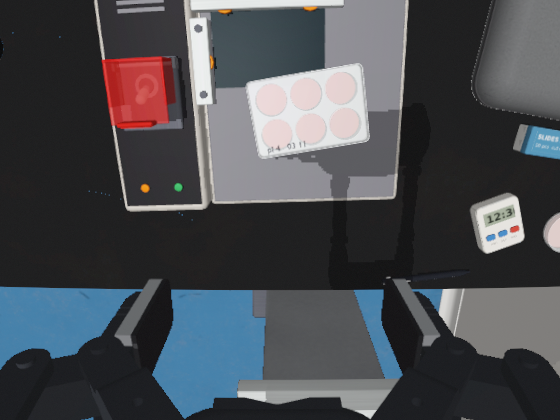

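The wrist view shows the plate corners near (247,82), (361,65), (369,141) and (260,158). The bed's front edge runs (212,201)–(396,197) and its right edge (406,0)–(395,195). The side fence's top face edge is near x=213 (rows 18–103), and the rear fence edge is at row ~8. Now I'll measure these.

```bash
cat > m.py <<'E'
from h import *
import pickle
st=pickle.load(open("st1.pkl","rb")); im=cv2.imread("pics/w1.png"); C=cam("wrist",st)
g=im.astype(int)
hsv=cv2.cvtColor(im,cv2.COLOR_BGR2HSV)
# bed outer edge lines: bright rim vs black table. columns -> last bright row
gray=cv2.cvtColor(im,cv2.COLOR_BGR2GRAY)
fr=[(u,max(v for v in range(150,215) if gray[v,u]>120)) for u in range(220,325,5)]
ri=[(max(u for u in range(380,415) if gray[v,u]>150),v) for v in list(range(5,85,5))]
F=onz(C,fr,.045);Rr=onz(C,ri,.045)
def line(P):
    vx,vy,x,y=cv2.fitLine(np.float32(P[:,:2]),cv2.DIST_HUBER,0,1e-4,1e-4).ravel(); return np.degrees(np.arctan2(vy,vx)),(x,y)
print("front",line(F),"right",line(Rr)); print(fr[0],fr[-1],ri[0],ri[-1])
# plate
m=((gray>185)).astype(np.uint8); m[:,:235]=0;m[:60]=0;m[165:]=0;m[:,380:]=0
m=cv2.morphologyEx(m,cv2.MORPH_CLOSE,np.ones((25,25)))
m=cv2.morphologyEx(m,cv2.MORPH_OPEN,np.ones((9,9)))
c=max(cv2.findContours(m,0,1)[0],key=cv2.contourArea)
P=onz(C,c[:,0].astype(float),.063)
r=cv2.minAreaRect(np.float32(P[:,:2]*1000)); print("plate",r); print(cv2.boxPoints(r))
# fences
print("side face top",onz(C,[[212,18],[214,103]],.060)); print("rear top edge",onz(C,[[240,8],[340,6]],.060))
# guard
mr=((hsv[:,:,1]>150)&(g[:,:,2]>90)&((hsv[:,:,0]<8)|(hsv[:,:,0]>172))).astype(np.uint8)
cs=max(cv2.findContours(mr,0,1)[0],key=cv2.contourArea); print("guard bbox",cv2.boundingRect(cs))
E
python3 m.py
```

```text
front (np.float32(-88.176445), (np.float32(0.5036112), np.float32(0.1171151))) right (np.float32(1.6736006), (np.float32(0.6899175), np.float32(-0.051203273)))
(220, 203) (320, 200) (407, 5) (403, 80)
plate ((615.0552978515625, 55.85923767089844), (86.40615844726562, 128.9824676513672), 9.604934692382812)
[[ 5.61697266e+02  1.12237816e+02]
 [ 5.83218506e+02 -1.49365273e+01]
 [ 6.68413330e+02 -5.19340515e-01]
 [ 6.46892090e+02  1.26654999e+02]]
side face top [[0.71208767 0.15912785 0.06      ]
 [0.6246676  0.16100861 0.06      ]]
rear top edge [[0.72154869 0.12946958 0.06      ]
 [0.72378343 0.02534113 0.06      ]]
guard bbox (101, 56, 74, 73)
```

```bash
cat >> m.py <<'E'
print("=====")
a=np.radians(1.75); S=np.array([[np.cos(a),np.sin(a)],[-np.sin(a),np.cos(a)]])
O=np.array([.6437,.1175])
def s(uv,z): return ((onz(C,uv,z)[:,:2]-O)@S.T*1000).round(1)
for v in (30,60,80,190): print(v,[int(x) for x in gray[v,186:230]])
for v in (60,190): print(v,[int(x) for x in gray[v,388:412]], [int(x) for x in gray[v,96:134]])
print(s([[209,190]],.045),s([[213,60]],.060),s([[395,190],[403,60]],.045),s([[109,60],[123,190]],.062))
print([int(x) for x in gray[0:20,280]])
E
python3 m.py | sed -n '/=====/,$p'
python3 - <<'E'
import cv2
im=cv2.imread("pics/w1.png"); cv2.imwrite("pics/w1c.png",cv2.resize(im[0:215,90:290],None,fx=2.75,fy=2.75,interpolation=2))
E
```

```text
=====
30 [166, 201, 197, 189, 213, 236, 237, 235, 190, 132, 119, 120, 120, 120, 109, 111, 193, 236, 236, 236, 221, 165, 109, 104, 96, 88, 78, 78, 78, 77, 78, 78, 78, 78, 77, 78, 78, 77, 77, 77, 79, 77, 77, 77]
60 [56, 57, 71, 158, 202, 194, 202, 225, 236, 237, 237, 237, 237, 237, 238, 238, 238, 237, 237, 235, 236, 236, 220, 159, 120, 167, 139, 76, 33, 27, 78, 81, 81, 81, 81, 81, 81, 80, 81, 81, 80, 81, 80, 80]
80 [57, 56, 57, 58, 115, 189, 200, 194, 208, 229, 236, 237, 237, 237, 237, 237, 238, 238, 236, 235, 236, 235, 236, 234, 203, 107, 108, 96, 94, 83, 82, 81, 82, 82, 81, 81, 80, 81, 81, 81, 80, 81, 80, 80]
190 [53, 51, 53, 53, 53, 52, 53, 53, 52, 52, 54, 52, 53, 55, 99, 171, 197, 190, 179, 162, 138, 117, 110, 108, 119, 137, 186, 192, 156, 147, 150, 150, 150, 150, 150, 150, 150, 149, 150, 150, 149, 149, 149, 150]
60 [142, 142, 142, 142, 142, 142, 142, 141, 142, 142, 142, 142, 142, 137, 160, 198, 191, 46, 32, 32, 31, 31, 31, 32] [31, 31, 32, 31, 31, 48, 101, 100, 91, 79, 80, 80, 80, 79, 82, 87, 89, 88, 91, 93, 96, 100, 101, 100, 102, 101, 100, 100, 101, 100, 99, 98, 98, 98, 97, 98, 98, 97]
190 [140, 140, 140, 140, 137, 161, 187, 173, 111, 33, 33, 32, 32, 31, 34, 26, 23, 22, 24, 22, 22, 23, 23, 23] [33, 32, 33, 33, 33, 33, 34, 33, 34, 34, 31, 32, 32, 32, 32, 33, 30, 31, 31, 32, 34, 33, 33, 32, 33, 32, 114, 193, 206, 101, 48, 49, 49, 49, 48, 48, 49, 50]
[[-122.7   61.3]] [[27.6 41.6]] [[-129.7 -169.6]
 [  22.8 -168.9]] [[  32.8  154.9]
 [-114.4  162. ]]
[232, 232, 231, 230, 230, 225, 191, 133, 109, 87, 67, 67, 67, 66, 67, 68, 68, 69, 68, 69]
```

View pics/w1c.png

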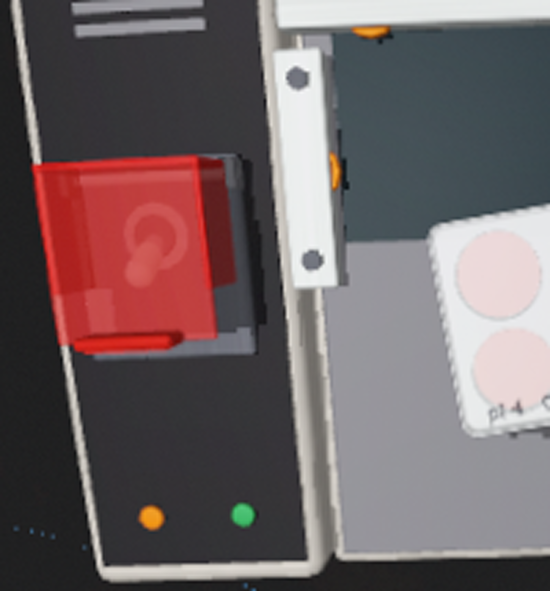

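The crop shows the guard with its tab near full-image pixel (136,125), the toggle leaning forward under it, the side-fence foot near u≈213, and the console. Calibration agrees to about 3 mm, so I'll rely on contact. The scanner yaw is 1.75° and its origin is about (0.644, 0.117). Next I'll place the open fingers behind the plate's front edge.

```bash
python3 -m handwheel '[{"translation":[-0.008,0.0063,0.034],"angular":[0,0,-1.75],"hand":0},{"translation":[-0.008,0.0063,0.034],"angular":[0,0,0],"hand":0},{"translation":[-0.008,0.0063,0.034],"angular":[0,0,0],"hand":0},{"translation":[-0.008,0.0063,0.034],"angular":[0,0,0],"hand":0},{"translation":[-0.008,0.0063,0.034],"angular":[0,0,0],"hand":0},{"translation":[-0.008,0.0063,0.034],"angular":[0,0,0],"hand":0},{"translation":[0,0,0.03],"angular":[0,0,0],"hand":0},{"translation":[0,0,0.02],"angular":[0,0,0],"hand":0},{"translation":[0,0,0.01],"angular":[0,0,0],"hand":0},{"translation":[0,0,0.003],"angular":[0,0,0],"hand":0}]'
python3 -m handwheel '[{"translation":[0,0,0],"angular":[0,0,0],"hand":0},{"translation":[0,0,0],"angular":[0,0,0],"hand":0}]'
```

```text
clock: 2.98
position: [0.5195, 0.0516, 0.0371]
ee_rot: [0.0, 1.0, 0.014, -0.002]
contact_force: [1.0, -1.0, -0.4]
width: 0.0853
gripper_force: 0.0
clock: 3.15
position: [0.5225, 0.0524, 0.0397]
ee_rot: [0.0, 1.0, 0.015, 0.001]
contact_force: [0.7, -0.0, 0.5]
width: 0.0855
gripper_force: 0.0
```

```bash
python3 -m handwheel '[{"translation":[0.003,0,0],"angular":[0,0,0],"hand":0},{"translation":[0.003,0,0],"angular":[0,0,0],"hand":0},{"translation":[0.003,0,0],"angular":[0,0,0],"hand":0},{"translation":[0.003,0,0],"angular":[0,0,0],"hand":0},{"translation":[0.003,0,0],"angular":[0,0,0],"hand":0},{"translation":[0.003,0,0],"angular":[0,0,0],"hand":0},{"translation":[0.003,0,0],"angular":[0,0,0],"hand":0},{"translation":[0.003,0,0],"angular":[0,0,0],"hand":0},{"translation":[0.003,0,0],"angular":[0,0,0],"hand":0},{"translation":[0.003,0,0],"angular":[0,0,0],"hand":0}]'
python3 -m handwheel '[{"translation":[0.003,0,0],"angular":[0,0,0],"hand":0},{"translation":[0.003,0,0],"angular":[0,0,0],"hand":0},{"translation":[0.003,0,0],"angular":[0,0,0],"hand":0},{"translation":[0.003,0,0],"angular":[0,0,0],"hand":0},{"translation":[0.003,0,0],"angular":[0,0,0],"hand":0},{"translation":[0.003,0,0],"angular":[0,0,0],"hand":0},{"translation":[0.003,0,0],"angular":[0,0,0],"hand":0},{"translation":[0.003,0,0],"angular":[0,0,0],"hand":0},{"translation":[0.003,0,0],"angular":[0,0,0],"hand":0},{"translation":[0.003,0,0],"angular":[0,0,0],"hand":0}]'
python3 - <<'E'
from h import *
cv2.imwrite("pics/t2.png",cv2.resize(manip.get_image("top")[115:245,145:305,::-1],None,fx=4.6,fy=4.6,interpolation=2))
E
```

```text
clock: 3.98
position: [0.5515, 0.0539, 0.0383]
ee_rot: [0.0, 1.0, 0.015, -0.0]
contact_force: [-0.0, 0.1, -0.1]
width: 0.0854
gripper_force: 0.0
clock: 4.82
position: [0.5815, 0.0548, 0.0384]
ee_rot: [0.0, 1.0, 0.015, 0.0]
contact_force: [0.1, -1.3, -0.8]
width: 0.0853
gripper_force: 0.0
```

View pics/t2.png

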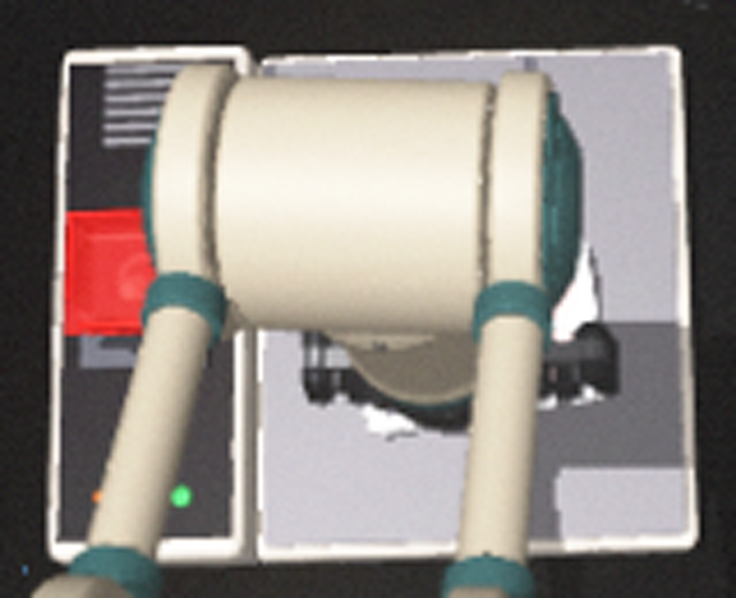

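Most of the plate is hidden by the arm, but white at crop (390,425) suggests its front-left corner is still where it started. I'll check with the wrist camera.

Run:
```python
from h import *
st=manip.get_state();C=cam("wrist",st)
cv2.imwrite("pics/w2.png",manip.get_image("wrist")[:,:,::-1]); print(proj(C,[[.5925,.112,.063],[.5925,0,.063],[.5617,.112,.063],[.5832,-.015,.063]]))
```

```text
[[154.10676839 240.48097742]
 [393.18798694 247.10135807]
 [159.27513841 297.28980282]
 [421.21595979 265.38065153]]
```

View pics/w2.png

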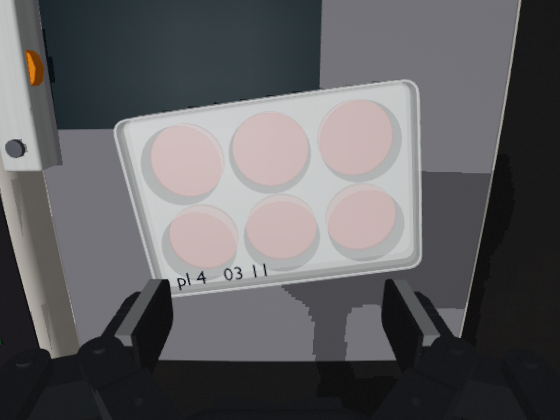

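Run:
```python
from h import *
st=manip.get_state();C=cam("wrist",st);M=rot(st["ee_rot"]);print(st["position"],st["contact_force"])
for z in (-.013,-.04):
  for x in (.011,-.011):
    print(z,x,proj(C,np.array([[x,-.0427,z],[x,.0427,z],[x,-.057,z]])@M.T+st["position"]).round().tolist())
```

```text
[0.58194398 0.05475219 0.03840373] [ 0.08134715 -0.17917128  0.00282468]
-0.013 0.011 [[190.0, 233.0], [362.0, 232.0], [161.0, 232.0]]
-0.013 -0.011 [[193.0, 272.0], [359.0, 272.0], [166.0, 272.0]]
-0.04 0.011 [[176.0, 257.0], [376.0, 257.0], [143.0, 257.0]]
-0.04 -0.011 [[181.0, 301.0], [371.0, 301.0], [149.0, 301.0]]
```

The plate has not moved. The open fingertips stand well above the TCP and only hover over it. I'll back off and shut the fingers, so the tip is at the TCP, and push with them shut.

```bash
python3 -m handwheel '[{"translation":[0,0,-0.03],"angular":[0,0,0],"hand":0},{"translation":[-0.022,0,-0.012],"angular":[0,0,0],"hand":1},{"translation":[-0.022,0,0],"angular":[0,0,0],"hand":1},{"translation":[0,0,0],"angular":[0,0,0],"hand":1},{"translation":[0,0,0],"angular":[0,0,0],"hand":1},{"translation":[0,0,0],"angular":[0,0,0],"hand":1},{"translation":[0,0,0],"angular":[0,0,0],"hand":1},{"translation":[0,0,0],"angular":[0,0,0],"hand":1},{"translation":[0,0,0],"angular":[0,0,0],"hand":1}]' 20
python3 - <<'E'
from h import *
st=manip.get_state();C=cam("wrist",st);M=rot(st["ee_rot"])
cv2.imwrite("pics/w3.png",manip.get_image("wrist")[:,:,::-1]);print(st["position"],st["width"])
print(proj(C,np.array([[.011,-.0145,0],[.011,.0145,0],[-.011,-.0145,0]])@M.T+st["position"]).round().tolist())
E
```

```text
clock: 5.67
position: [0.5378, 0.0534, 0.08]
ee_rot: [0.0, 1.0, 0.015, -0.0]
contact_force: [0.1, -0.0, -0.6]
width: -0.0004
gripper_force: 0.0
[0.53782032 0.05339134 0.0800234 ] -0.00038064558494497525
[[249.0, 223.0], [304.0, 223.0], [250.0, 260.0]]
```

View pics/w3.png

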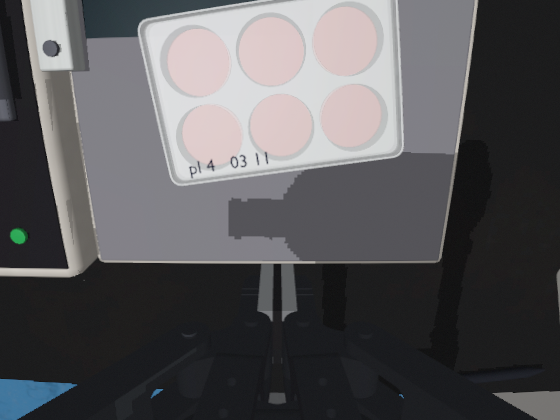

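The fingers are shut, with tips near (277,264). The plate's front-left corner is at (177,184) and its front-right at (402,155). I'll check the tip geometry before descending.

Run:
```python
from h import *
st=manip.get_state();C=cam("wrist",st);M=rot(st["ee_rot"])
print(proj(C,[[.5036,.1171,.045],[.5617,.1122,.063],[.5832,-.015,.063]]))
print(onz(C,[[250,264],[177,184],[402,155]],.063))
for z in (0,-.02,-.04,-.06): print(z,proj(C,np.array([[0.011,-.0145,z],[.011,.0145,z],[-.011,0,z]])@M.T+st["position"]).round().tolist())
im=cv2.imread("pics/w3.png"); g=cv2.cvtColor(im,6); 
for v in (255,262,266,270,280,300,315): print(v,g[v,240:316:3].tolist())
```

```text
[[177.73231437 264.27217706]
 [172.37967183 186.98508348]
 [403.88148297 155.95098134]]
[[ 0.5149813   0.06842022  0.063     ]
 [ 0.56350836  0.10949451  0.063     ]
 [ 0.58368546 -0.01388769  0.063     ]]
0 [[249.0, 223.0], [304.0, 223.0], [276.0, 260.0]]
-0.02 [[246.0, 238.0], [306.0, 238.0], [276.0, 279.0]]
-0.04 [[242.0, 257.0], [310.0, 257.0], [276.0, 302.0]]
-0.06 [[237.0, 282.0], [314.0, 282.0], [276.0, 330.0]]
255 [129, 130, 130, 130, 129, 130, 129, 129, 129, 130, 130, 130, 130, 130, 129, 130, 130, 129, 129, 85, 84, 85, 84, 85, 84, 86]
262 [174, 174, 174, 175, 175, 175, 176, 175, 176, 177, 178, 179, 178, 177, 177, 177, 177, 177, 176, 176, 175, 175, 176, 176, 176, 142]
266 [28, 27, 28, 29, 28, 29, 29, 83, 97, 97, 97, 63, 22, 22, 97, 97, 97, 98, 34, 27, 27, 29, 29, 27, 28, 29]
270 [28, 28, 29, 28, 28, 30, 27, 87, 97, 98, 96, 63, 23, 22, 98, 98, 97, 96, 44, 28, 28, 28, 27, 29, 28, 28]
280 [29, 28, 28, 26, 28, 28, 28, 97, 97, 97, 97, 52, 23, 24, 92, 97, 97, 98, 73, 28, 28, 29, 28, 28, 28, 28]
300 [28, 28, 27, 29, 25, 26, 81, 97, 97, 97, 97, 30, 22, 23, 85, 97, 97, 98, 98, 27, 27, 28, 28, 27, 28, 29]
315 [27, 27, 26, 27, 27, 27, 27, 27, 27, 77, 123, 43, 33, 33, 109, 120, 28, 26, 28, 28, 27, 26, 27, 26, 28, 26]
```

```bash
python3 -m handwheel '[{"translation":[0,0,0.014],"angular":[0,0,0],"hand":1},{"translation":[0,0,0.010],"angular":[0,0,0],"hand":1},{"translation":[0,0,0.004],"angular":[0,0,0],"hand":1},{"translation":[0,0,0],"angular":[0,0,0],"hand":1}]'
python3 - <<'E'
from h import *
st=manip.get_state();C=cam("scene");print(st["position"],proj(C,[st["position"],st["position"]+[0,0,.035]]))
im=manip.get_image("scene")[:,:,::-1]
cv2.imwrite("pics/s3.png",cv2.resize(im[180:320,130:320],None,fx=4,fy=4,interpolation=2))
E
```

```text
clock: 6.05
position: [0.536, 0.0534, 0.0509]
ee_rot: [-0.0, 1.0, 0.015, -0.002]
contact_force: [-0.2, -0.0, 0.4]
width: 0.0003
gripper_force: 0.0
[0.53604647 0.05343047 0.05086819] [[257.30443262 252.45038304]
 [256.90159065 239.69154966]]
```

View pics/s3.png

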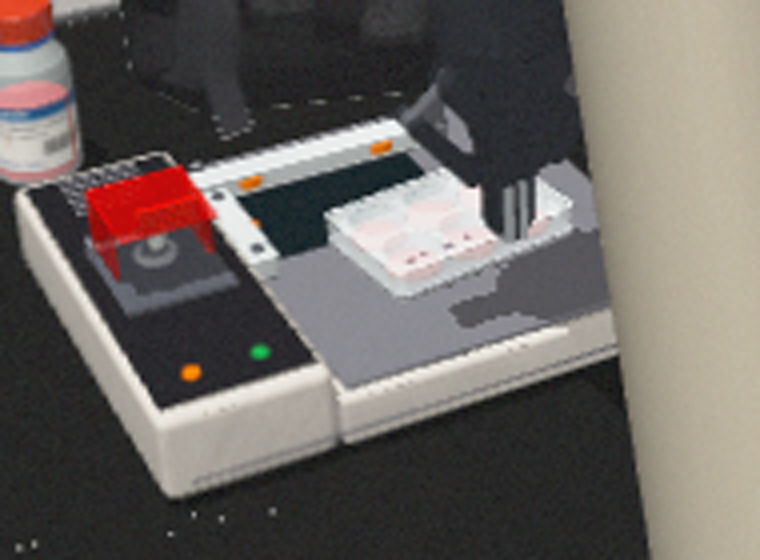

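The scene crop shows the fingertip at full-image pixel (259,240), about 33 mm above the projected TCP at (257,252). The wrist picture gives the same figure, so I'll feel for the bed to get the real tip height.

```bash
python3 -m handwheel '[{"translation":[0,0,0.008],"angular":[0,0,0],"hand":1},{"translation":[0,0,0.008],"angular":[0,0,0],"hand":1},{"translation":[0,0,0.006],"angular":[0,0,0],"hand":1},{"translation":[0,0,0.004],"angular":[0,0,0],"hand":1},{"translation":[0,0,0.002],"angular":[0,0,0],"hand":1},{"translation":[0,0,0],"angular":[0,0,0],"hand":1}]'
python3 -m handwheel '[{"translation":[0,0,0.002],"angular":[0,0,0],"hand":1},{"translation":[0,0,0.002],"angular":[0,0,0],"hand":1},{"translation":[0,0,0],"angular":[0,0,0],"hand":1}]'
python3 -m handwheel '[{"translation":[0,0,0.002],"angular":[0,0,0],"hand":1},{"translation":[0,0,0],"angular":[0,0,0],"hand":1}]'
python3 -m handwheel '[{"translation":[0,0,0.002],"angular":[0,0,0],"hand":1},{"translation":[0,0,0],"angular":[0,0,0],"hand":1}]'
```

```text
clock: 6.6
position: [0.5368, 0.0534, 0.0237]
ee_rot: [0.0, 1.0, 0.015, -0.001]
contact_force: [0.1, 0.3, -0.4]
width: 0.0
gripper_force: 0.0
clock: 6.85
position: [0.5372, 0.0534, 0.0202]
ee_rot: [0.0, 1.0, 0.015, -0.0]
contact_force: [0.4, 0.2, 0.3]
width: -0.0
gripper_force: 0.0
clock: 7.02
position: [0.5371, 0.0534, 0.0182]
ee_rot: [0.0, 1.0, 0.015, -0.0]
contact_force: [-0.7, 0.2, 0.2]
width: 0.0001
gripper_force: 0.0
clock: 7.18
position: [0.5371, 0.0534, 0.0161]
ee_rot: [0.0, 1.0, 0.015, -0.0]
contact_force: [-0.2, 0.7, -0.2]
width: -0.0004
gripper_force: 0.0
```

That height (tip about 4 mm over the bed) is right for pushing. I'll push rearward now.

```bash
python3 -m handwheel '[{"translation":[0.003,0,0],"angular":[0,0,0],"hand":1},{"translation":[0.003,0,0],"angular":[0,0,0],"hand":1},{"translation":[0.003,0,0],"angular":[0,0,0],"hand":1},{"translation":[0.003,0,0],"angular":[0,0,0],"hand":1},{"translation":[0.003,0,0],"angular":[0,0,0],"hand":1},{"translation":[0.003,0,0],"angular":[0,0,0],"hand":1},{"translation":[0.003,0,0],"angular":[0,0,0],"hand":1},{"translation":[0.003,0,0],"angular":[0,0,0],"hand":1},{"translation":[0.003,0,0],"angular":[0,0,0],"hand":1},{"translation":[0.003,0,0],"angular":[0,0,0],"hand":1}]'
python3 -m handwheel '[{"translation":[0.003,0,0],"angular":[0,0,0],"hand":1},{"translation":[0.003,0,0],"angular":[0,0,0],"hand":1},{"translation":[0.003,0,0],"angular":[0,0,0],"hand":1},{"translation":[0.003,0,0],"angular":[0,0,0],"hand":1},{"translation":[0.003,0,0],"angular":[0,0,0],"hand":1},{"translation":[0.003,0,0],"angular":[0,0,0],"hand":1}]'
cat > p.py <<'E'
from h import *
import sys
S=np.array([[np.cos(.0305),np.sin(.0305)],[-np.sin(.0305),np.cos(.0305)]]); O=np.array([.6437,.1175])
st=manip.get_state(); C=cam("wrist",st); im=manip.get_image("wrist")[:,:,::-1].copy()
cv2.imwrite(sys.argv[1],im); gray=cv2.cvtColor(im,6)
b,g,r=[im[:,:,i].astype(int) for i in range(3)]
m=((gray>165)).astype(np.uint8)
# restrict to bed area left/right of side fence
bed=proj(C,np.c_[np.array([[-130,-160],[95,-160],[95,44],[-130,44]])/1000@S+O,np.full(4,.05)]).astype(np.int32)
mm=np.zeros_like(m); cv2.fillPoly(mm,[bed],1); m&=mm
m=cv2.morphologyEx(m,cv2.MORPH_OPEN,np.ones((5,5))); m=cv2.morphologyEx(m,cv2.MORPH_CLOSE,np.ones((31,31)))
c=max(cv2.findContours(m,0,1)[0],key=cv2.contourArea)
P=(onz(C,c[:,0].astype(float),.063)[:,:2]-O)@S.T*1000
q=cv2.minAreaRect(np.float32(P)); print("plate(scanner mm)",q); print(cv2.boxPoints(q).round(1).tolist())
print("tcp s",((st["position"][:2]-O)@S.T*1000).round(1))
E
python3 p.py pics/w4.png
```

```text
clock: 8.02
position: [0.5668, 0.0544, 0.0163]
ee_rot: [0.0, 1.0, 0.015, -0.001]
contact_force: [-0.9, -0.1, 1.3]
width: -0.0001
gripper_force: 0.7
clock: 8.52
position: [0.5855, 0.0549, 0.0163]
ee_rot: [0.0, 1.0, 0.015, -0.0]
contact_force: [-0.9, 0.1, 1.1]
width: -0.0002
gripper_force: 0.5
plate(scanner mm) ((-4.650459289550781, -62.25363540649414), (80.05610656738281, 120.15074157714844), 5.649213790893555)
[[-50.400001525878906, -6.400000095367432], [-38.599998474121094, -126.0], [41.099998474121094, -118.0999984741211], [29.299999237060547, 1.5]]
tcp s [-60.1 -60.8]
```

```bash
python3 -m handwheel '[{"translation":[0.003,0,0],"angular":[0,0,0],"hand":1},{"translation":[0.003,0,0],"angular":[0,0,0],"hand":1},{"translation":[0.003,0,0],"angular":[0,0,0],"hand":1},{"translation":[0.003,0,0],"angular":[0,0,0],"hand":1},{"translation":[0.003,0,0],"angular":[0,0,0],"hand":1},{"translation":[0.003,0,0],"angular":[0,0,0],"hand":1},{"translation":[0.002,0,0],"angular":[0,0,0],"hand":1},{"translation":[0.002,0,0],"angular":[0,0,0],"hand":1},{"translation":[0.002,0,0],"angular":[0,0,0],"hand":1}]'
python3 p.py pics/w5.png
python3 -m handwheel '[{"translation":[0.001,0,0],"angular":[0,0,0],"hand":1},{"translation":[0.001,0,0],"angular":[0,0,0],"hand":1},{"translation":[0.001,0,0],"angular":[0,0,0],"hand":1},{"translation":[0.001,0,0],"angular":[0,0,0],"hand":1},{"translation":[0.001,0,0],"angular":[0,0,0],"hand":1},{"translation":[0.001,0,0],"angular":[0,0,0],"hand":1}]'
```

```text
clock: 9.32
position: [0.6093, 0.0556, 0.0164]
ee_rot: [0.0, 1.0, 0.015, -0.0]
contact_force: [-1.8, -0.0, 0.5]
width: -0.0004
gripper_force: 0.6
plate(scanner mm) ((18.745033264160156, -64.18086242675781), (80.10389709472656, 120.24365234375), 3.052811622619629)
[[-24.5, -6.300000190734863], [-18.0, -126.4000015258789], [61.900001525878906, -122.0999984741211], [55.5, -2.0]]
tcp s [-36.3 -60.8]
clock: 9.87
position: [0.6153, 0.0558, 0.0164]
ee_rot: [0.0, 1.0, 0.015, 0.0]
contact_force: [-0.8, -0.2, 0.0]
width: 0.0001
gripper_force: 0.5
```

Plate is about 2.5° askew, roughly 6–7 mm short of the rear fence. I'll go round to its right side, slide it left onto the side fence, and push it rearward last.

```bash
python3 -m handwheel '[{"translation":[-0.006,0,0],"angular":[0,0,0],"hand":1},{"translation":[0,0,-0.035],"angular":[0,0,0],"hand":1},{"translation":[0.019,0.032,0],"angular":[0,0,0],"hand":1},{"translation":[0.019,0.032,0],"angular":[0,0,0],"hand":1},{"translation":[0.019,0.032,0],"angular":[0,0,0],"hand":1},{"translation":[0,0,0],"angular":[0,0,0],"hand":1},{"translation":[0,0,0.020],"angular":[0,0,0],"hand":1},{"translation":[0,0,0.010],"angular":[0,0,0],"hand":1},{"translation":[0,0,0.005],"angular":[0,0,0],"hand":1},{"translation":[0,0,0],"angular":[0,0,0],"hand":1}]'
python3 p.py pics/w6.png
python3 -m handwheel '[{"translation":[0,-0.003,0],"angular":[0,0,0],"hand":1},{"translation":[0,-0.003,0],"angular":[0,0,0],"hand":1},{"translation":[0,-0.003,0],"angular":[0,0,0],"hand":1},{"translation":[0,-0.003,0],"angular":[0,0,0],"hand":1},{"translation":[0,-0.003,0],"angular":[0,0,0],"hand":1},{"translation":[0,-0.003,0],"angular":[0,0,0],"hand":1},{"translation":[0,-0.003,0],"angular":[0,0,0],"hand":1},{"translation":[0,-0.003,0],"angular":[0,0,0],"hand":1},{"translation":[0,-0.003,0],"angular":[0,0,0],"hand":1},{"translation":[0,-0.003,0],"angular":[0,0,0],"hand":1}]'
python3 -m handwheel '[{"translation":[0,-0.003,0],"angular":[0,0,0],"hand":1},{"translation":[0,-0.003,0],"angular":[0,0,0],"hand":1},{"translation":[0,-0.003,0],"angular":[0,0,0],"hand":1},{"translation":[0,-0.003,0],"angular":[0,0,0],"hand":1},{"translation":[0,-0.003,0],"angular":[0,0,0],"hand":1}]'
python3 p.py pics/w7.png
```

```text
clock: 10.7
position: [0.6673, -0.038, 0.0145]
ee_rot: [-0.0, 1.0, 0.016, -0.002]
contact_force: [-1.1, -0.3, -0.2]
width: -0.0002
gripper_force: 0.0
plate(scanner mm) ((22.765350341796875, -76.36656188964844), (88.28553771972656, 104.2093276977539), 2.03438401222229)
[[-23.200000762939453, -25.899999618530273], [-19.5, -130.0], [68.69999694824219, -126.9000015258789], [65.0, -22.700000762939453]]
tcp s [  18.9 -156.1]
clock: 11.58
position: [0.6689, -0.0091, 0.0171]
ee_rot: [0.001, 1.0, 0.015, 0.001]
contact_force: [0.2, -3.1, 3.8]
width: -0.0002
gripper_force: 2.5
clock: 12.0
position: [0.6684, 0.006, 0.017]
ee_rot: [0.001, 1.0, 0.015, 0.001]
contact_force: [0.2, -3.5, 5.9]
width: 0.0
gripper_force: 3.1
plate(scanner mm) ((38.79955291748047, -43.051876068115234), (112.11968994140625, 125.4683609008789), 0.01769018918275833)
[[-17.299999237060547, 19.700000762939453], [-17.200000762939453, -105.80000305175781], [94.9000015258789, -105.80000305175781], [94.80000305175781, 19.700000762939453]]
tcp s [  21.2 -112.2]
```

```bash
python3 -m handwheel '[{"translation":[0,-0.001,-0.003],"angular":[0,0,0],"hand":1},{"translation":[0,-0.003,0],"angular":[0,0,0],"hand":1},{"translation":[0,-0.003,0],"angular":[0,0,0],"hand":1},{"translation":[0,-0.003,0],"angular":[0,0,0],"hand":1},{"translation":[0,-0.003,0],"angular":[0,0,0],"hand":1}]'
python3 -m handwheel '[{"translation":[0,-0.0015,0],"angular":[0,0,0],"hand":1},{"translation":[0,-0.0015,0],"angular":[0,0,0],"hand":1},{"translation":[0,-0.0015,0],"angular":[0,0,0],"hand":1}]'
python3 -m handwheel '[{"translation":[0,-0.001,0],"angular":[0,0,0],"hand":1},{"translation":[0,-0.001,0],"angular":[0,0,0],"hand":1}]'
python3 -m handwheel '[{"translation":[0,-0.001,0],"angular":[0,0,0],"hand":1},{"translation":[0,-0.001,0],"angular":[0,0,0],"hand":1}]'
python3 p.py pics/w8.png
```

```text
clock: 12.47
position: [0.667, 0.02, 0.019]
ee_rot: [-0.0, 1.0, 0.015, -0.0]
contact_force: [0.3, -0.6, -0.4]
width: 0.0002
gripper_force: 0.5
clock: 12.72
position: [0.667, 0.0243, 0.0191]
ee_rot: [-0.0, 1.0, 0.015, -0.0]
contact_force: [-0.6, -1.5, -0.1]
width: 0.0001
gripper_force: 0.3
clock: 12.88
position: [0.667, 0.026, 0.0193]
ee_rot: [-0.0, 1.0, 0.015, -0.0]
contact_force: [0.1, 0.2, -1.3]
width: -0.0002
gripper_force: 0.3
clock: 13.05
position: [0.667, 0.0279, 0.0193]
ee_rot: [0.0, 1.0, 0.015, -0.0]
contact_force: [-0.4, -1.1, 0.2]
width: 0.0001
gripper_force: 0.3
plate(scanner mm) ((39.447349548339844, -30.36516571044922), (134.62136840820312, 111.11767578125), 89.76598358154297)
[[-16.399999618530273, -97.4000015258789], [94.69999694824219, -97.9000015258789], [95.30000305175781, 36.70000076293945], [-15.800000190734863, 37.20000076293945]]
tcp s [ 20.6 -90.3]
```

```bash
for i in 1; do python3 -m handwheel '[{"translation":[0,-0.001,0],"angular":[0,0,0],"hand":1},{"translation":[0,-0.001,0],"angular":[0,0,0],"hand":1},{"translation":[0,-0.001,0],"angular":[0,0,0],"hand":1}]'; done
python3 -m handwheel '[{"translation":[0,-0.001,0],"angular":[0,0,0],"hand":1},{"translation":[0,-0.001,0],"angular":[0,0,0],"hand":1}]'
python3 p.py pics/w9.png
```

```text
clock: 13.35
position: [0.6669, 0.0303, 0.0194]
ee_rot: [0.001, 1.0, 0.016, -0.0]
contact_force: [-0.2, -4.4, 0.8]
width: -0.0001
gripper_force: 2.0
clock: 13.52
position: [0.6669, 0.0302, 0.0194]
ee_rot: [0.002, 1.0, 0.016, -0.0]
contact_force: [-1.1, -9.4, -0.0]
width: -0.0001
gripper_force: 4.5
plate(scanner mm) ((37.65890884399414, -30.430503845214844), (134.47564697265625, 115.1778564453125), 89.82394409179688)
[[-20.100000381469727, -97.5], [95.0, -97.80000305175781], [95.5, 36.599998474121094], [-19.700000762939453, 37.0]]
tcp s [ 20.5 -87.9]
```

Side fence reached, with a 9 N press. Now round to the front for the rearward push.

```bash
python3 -m handwheel '[{"translation":[0,0.010,0],"angular":[0,0,0],"hand":1},{"translation":[0,0,-0.035],"angular":[0,0,0],"hand":1},{"translation":[-0.022,-0.028,0],"angular":[0,0,0],"hand":1},{"translation":[-0.022,-0.028,0],"angular":[0,0,0],"hand":1},{"translation":[-0.022,-0.028,0],"angular":[0,0,0],"hand":1},{"translation":[0,0,0],"angular":[0,0,0],"hand":1},{"translation":[0,0,0.020],"angular":[0,0,0],"hand":1},{"translation":[0,0,0.010],"angular":[0,0,0],"hand":1},{"translation":[0,0,0.005],"angular":[0,0,0],"hand":1},{"translation":[0,0,0],"angular":[0,0,0],"hand":1}]'
python3 p.py pics/w10.png
python3 -m handwheel '[{"translation":[0.003,0,0],"angular":[0,0,0],"hand":1},{"translation":[0.003,0,0],"angular":[0,0,0],"hand":1},{"translation":[0.003,0,0],"angular":[0,0,0],"hand":1},{"translation":[0.002,0,0],"angular":[0,0,0],"hand":1},{"translation":[0.001,0,0],"angular":[0,0,0],"hand":1},{"translation":[0.001,0,0],"angular":[0,0,0],"hand":1}]'
python3 -m handwheel '[{"translation":[0.001,0,0],"angular":[0,0,0],"hand":1},{"translation":[0.001,0,0],"angular":[0,0,0],"hand":1},{"translation":[0.001,0,0],"angular":[0,0,0],"hand":1},{"translation":[0.001,0,0],"angular":[0,0,0],"hand":1}]'
python3 -m handwheel '[{"translation":[0.001,0,0],"angular":[0,0,0],"hand":1},{"translation":[0.001,0,0],"angular":[0,0,0],"hand":1},{"translation":[0.001,0,0],"angular":[0,0,0],"hand":1}]'
```

```text
clock: 14.4
position: [0.5977, 0.1045, 0.0178]
ee_rot: [-0.0, 1.0, 0.015, -0.002]
contact_force: [0.2, -0.3, -0.2]
width: -0.0003
gripper_force: 0.0
plate(scanner mm) ((24.409887313842773, -19.836360931396484), (78.04335021972656, 116.82477569580078), 0.19302092492580414)
[[-14.800000190734863, 38.400001525878906], [-14.399999618530273, -78.4000015258789], [63.599998474121094, -78.0999984741211], [63.20000076293945, 38.70000076293945]]
tcp s [-46.3 -11.6]
clock: 14.95
position: [0.612, 0.1052, 0.0195]
ee_rot: [0.0, 1.0, 0.015, 0.0]
contact_force: [0.0, -0.4, 0.1]
width: 0.0
gripper_force: 0.0
clock: 15.28
position: [0.6157, 0.1054, 0.0194]
ee_rot: [0.0, 1.0, 0.015, -0.0]
contact_force: [-0.3, 0.2, -0.1]
width: 0.0
gripper_force: 0.0
clock: 15.53
position: [0.618, 0.1055, 0.0193]
ee_rot: [0.0, 1.0, 0.015, -0.001]
contact_force: [-0.9, -0.6, 0.5]
width: 0.0002
gripper_force: 0.8
```

```bash
python3 -m handwheel '[{"translation":[0.0015,0,0],"angular":[0,0,0],"hand":1},{"translation":[0.0015,0,0],"angular":[0,0,0],"hand":1},{"translation":[0.0015,0,0],"angular":[0,0,0],"hand":1},{"translation":[0.0015,0,0],"angular":[0,0,0],"hand":1}]'
python3 -m handwheel '[{"translation":[0.001,0,0],"angular":[0,0,0],"hand":1},{"translation":[0.001,0,0],"angular":[0,0,0],"hand":1},{"translation":[0.001,0,0],"angular":[0,0,0],"hand":1}]'
python3 -m handwheel '[{"translation":[0.001,0,0],"angular":[0,0,0],"hand":1},{"translation":[0.001,0,0],"angular":[0,0,0],"hand":1},{"translation":[0.001,0,0],"angular":[0,0,0],"hand":1}]'
```

```text
clock: 15.87
position: [0.6248, 0.1056, 0.0193]
ee_rot: [0.0, 1.0, 0.015, -0.0]
contact_force: [-1.8, 0.1, 0.6]
width: 0.0003
gripper_force: 0.7
clock: 16.12
position: [0.6262, 0.1056, 0.0192]
ee_rot: [0.0, 1.0, 0.015, -0.002]
contact_force: [-5.5, 0.1, 3.3]
width: 0.0001
gripper_force: 2.9
clock: 16.37
position: [0.6262, 0.1054, 0.0191]
ee_rot: [0.0, 1.0, 0.015, -0.004]
contact_force: [-11.4, -2.3, 8.5]
width: 0.0002
gripper_force: 5.4
```

Rear fence reached. Now a second light press on the side, then check.

```bash
python3 -m handwheel '[{"translation":[-0.012,0,0],"angular":[0,0,0],"hand":1},{"translation":[0,0,-0.035],"angular":[0,0,0],"hand":1},{"translation":[0.020,0.031,0],"angular":[0,0,0],"hand":1},{"translation":[0.020,0.031,0],"angular":[0,0,0],"hand":1},{"translation":[0.020,0.031,0],"angular":[0,0,0],"hand":1},{"translation":[0,0,0],"angular":[0,0,0],"hand":1},{"translation":[0,0,0.020],"angular":[0,0,0],"hand":1},{"translation":[0,0,0.010],"angular":[0,0,0],"hand":1},{"translation":[0,0,0.004],"angular":[0,0,0],"hand":1},{"translation":[0,0,0],"angular":[0,0,0],"hand":1}]'
python3 p.py pics/w11.png
python3 -m handwheel '[{"translation":[0,-0.003,0],"angular":[0,0,0],"hand":1},{"translation":[0,-0.003,0],"angular":[0,0,0],"hand":1},{"translation":[0,-0.003,0],"angular":[0,0,0],"hand":1},{"translation":[0,-0.002,0],"angular":[0,0,0],"hand":1},{"translation":[0,-0.001,0],"angular":[0,0,0],"hand":1},{"translation":[0,-0.001,0],"angular":[0,0,0],"hand":1}]'
python3 -m handwheel '[{"translation":[0,-0.001,0],"angular":[0,0,0],"hand":1},{"translation":[0,-0.001,0],"angular":[0,0,0],"hand":1}]'
python3 -m handwheel '[{"translation":[0,-0.001,0],"angular":[0,0,0],"hand":1},{"translation":[0,-0.001,0],"angular":[0,0,0],"hand":1}]'
```

```text
clock: 17.2
position: [0.6803, 0.0148, 0.0187]
ee_rot: [-0.0, 1.0, 0.016, -0.001]
contact_force: [0.4, 1.5, 0.4]
width: -0.0
gripper_force: 0.0
plate(scanner mm) ((44.699153900146484, -35.780303955078125), (104.45191955566406, 128.83058166503906), 76.78706359863281)
[[-29.899999618530273, -71.9000015258789], [95.5, -101.30000305175781], [119.30000305175781, 0.30000001192092896], [-6.099999904632568, 29.799999237060547]]
tcp s [  33.5 -103.8]
clock: 17.75
position: [0.6812, 0.0276, 0.0207]
ee_rot: [0.0, 1.0, 0.016, 0.0]
contact_force: [-0.6, -0.9, -0.2]
width: 0.0001
gripper_force: 0.0
clock: 17.92
position: [0.6811, 0.0294, 0.0204]
ee_rot: [0.0, 1.0, 0.015, 0.0]
contact_force: [0.0, -0.1, -0.2]
width: 0.0
gripper_force: 0.0
clock: 18.08
position: [0.6812, 0.0306, 0.0204]
ee_rot: [0.001, 1.0, 0.015, 0.0]
contact_force: [0.6, -3.5, -0.2]
width: -0.0003
gripper_force: 1.7
```

```bash
python3 -m handwheel '[{"translation":[0,-0.001,0],"angular":[0,0,0],"hand":1},{"translation":[0,0,0],"angular":[0,0,0],"hand":1}]'
python3 - <<'E'
from h import *
import pickle
st=pickle.load(open("st1.pkl","rb"));C=cam("wrist",st)
S=np.array([[np.cos(.0305),np.sin(.0305)],[-np.sin(.0305),np.cos(.0305)]]); O=np.array([.6437,.1175])
w=lambda x,y,z:np.r_[np.array([x,y])/1000@S+O,z/1000]
for n,p in dict(tab=(-30,118,114),tabL=(-30,136,114),tabR=(-30,100,114),hoodFR=(-29,88,107),hoodFL=(-29,148,107),hoodRR=(30,88,107),tip=(-6,118,97)).items(): print(n,proj(C,w(*p)).round(1).tolist())
print("toggle px->s",(onz(C,[[141,99]],.099)[:,:2]-O)@S.T*1000,"hood FR corner",(onz(C,[[168.5,122.5],[162.5,57.5]],.107)[:,:2]-O)@S.T*1000)
T=cam("top");print("top: hoodFR",proj(T,w(-29,88,107)),"side fence foot",proj(T,w(-15,50,60)))
E
```

```text
clock: 18.25
position: [0.6813, 0.0307, 0.0204]
ee_rot: [0.001, 1.0, 0.016, 0.0]
contact_force: [0.6, -5.7, -0.4]
width: -0.0006
gripper_force: 2.5
tab [[132.6, 122.3]]
tabL [[115.1, 123.1]]
tabR [[150.4, 121.6]]
hoodFR [[164.2, 119.3]]
hoodFL [[106.3, 121.8]]
hoodRR [[157.2, 57.4]]
tip [[135.4, 96.6]]
toggle px->s [[ -8.51161434 111.79853182]] hood FR corner [[-32.35503311  83.97242222]
 [ 29.69149502  82.80451252]]
top: hoodFR [[182.06183899 184.84753177]] side fence foot [[202.71787879 182.54227621]]
```

```bash
python3 -m handwheel '[{"translation":[0,0.010,0],"angular":[0,0,0],"hand":1},{"translation":[0,0,-0.0375],"angular":[0,0,0],"hand":1},{"translation":[0,0,-0.0375],"angular":[0,0,0],"hand":1},{"translation":[0,0,-0.0375],"angular":[0,0,0],"hand":1},{"translation":[0,0,-0.0375],"angular":[0,0,0],"hand":1},{"translation":[-0.0133,-0.0354,0],"angular":[0,0,0],"hand":1},{"translation":[-0.0133,-0.0354,0],"angular":[0,0,0],"hand":1},{"translation":[-0.0133,-0.0354,0],"angular":[0,0,0],"hand":1}]'
python3 p.py pics/w12.png
python3 -m handwheel '[{"translation":[-0.0133,-0.0354,0],"angular":[0,0,0],"hand":1},{"translation":[-0.0133,-0.0354,0],"angular":[0,0,0],"hand":1},{"translation":[-0.0133,-0.0354,0],"angular":[0,0,0],"hand":1},{"translation":[0,0,0],"angular":[0,6,0],"hand":1},{"translation":[0,0,0],"angular":[0,6,0],"hand":1},{"translation":[0,0,0],"angular":[0,6,0],"hand":1},{"translation":[0,0,0],"angular":[0,6,0],"hand":1},{"translation":[0,0,0],"angular":[0,6,0],"hand":1},{"translation":[0,0,0],"angular":[0,0,0],"hand":1},{"translation":[0,0,0],"angular":[0,0,0],"hand":1}]'
python3 - <<'E'
from h import *
st=manip.get_state();print(st["qpos"],rot(st["ee_rot"]))
E
```

```text
clock: 18.92
position: [0.638, 0.128, 0.1715]
ee_rot: [-0.001, 1.0, 0.014, 0.001]
contact_force: [0.8, -0.5, 0.2]
width: 0.0002
gripper_force: 0.0
plate(scanner mm) ((43.563289642333984, -26.599449157714844), (140.29904174804688, 102.34142303466797), 89.84925079345703)
[[-7.800000190734863, -96.5999984741211], [94.5, -96.9000015258789], [94.9000015258789, 43.400001525878906], [-7.400000095367432, 43.70000076293945]]
tcp s [-5.4 10.7]
clock: 19.8
position: [0.5918, 0.2315, 0.1686]
ee_rot: [-0.003, 0.967, 0.015, 0.256]
contact_force: [1.7, 0.7, 0.1]
width: 0.0
gripper_force: 0.0
[ 0.3686931   0.15135826  1.87468714 -0.27951277  0.64121113  2.09181001] [[ 0.86829133  0.03154728  0.49505044]
 [ 0.02813152 -0.99950119  0.01435247]
 [ 0.49525629  0.0014644  -0.86874569]]
```

```bash
python3 -m handwheel '[{"translation":[-0.0127,0,0.025],"angular":[0,0,0],"hand":1},{"translation":[-0.0127,0,0.025],"angular":[0,0,0],"hand":1},{"translation":[-0.0127,0,0.025],"angular":[0,0,0],"hand":1},{"translation":[-0.0127,0,0.025],"angular":[0,0,0],"hand":1},{"translation":[0,0,0],"angular":[0,0,0],"hand":1},{"translation":[0,0,0],"angular":[0,0,0],"hand":1}]'
python3 - <<'E'
from h import *
st=manip.get_state();C=cam("scene");d=rot(st["ee_rot"])[:,2];im=manip.get_image("scene")[:,:,::-1]
print(st["position"],proj(C,[st["position"]-.03*d]))
cv2.imwrite("pics/s4.png",cv2.resize(im[170:310,110:300],None,fx=4,fy=4,interpolation=2))
E
```

```text
clock: 20.3
position: [0.6031, 0.232, 0.0578]
ee_rot: [-0.003, 0.966, 0.014, 0.258]
contact_force: [0.0, 0.1, 1.0]
width: -0.0001
gripper_force: 0.0
[0.60305838 0.23203458 0.05783995] [[175.14445875 249.33679391]]
```

View pics/s4.png

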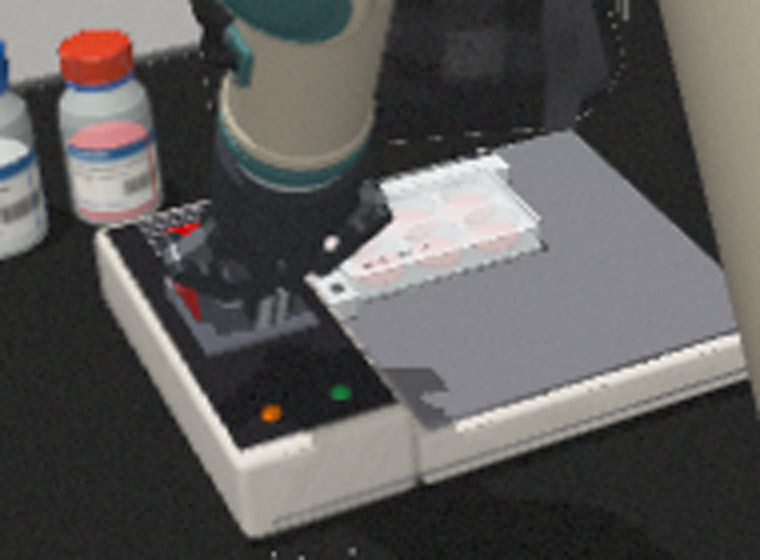

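The plate looks seated in the corner, with its front edge at crop (340–545, 240–300). The tilted finger is in front of the guard, with its tip at about (265,328). That was my last picture, so I'll go on by force and numbers: wedge the guard up and push the toggle.

```bash
python3 -m handwheel '[{"translation":[0.0026,0,0.0015],"angular":[0,0,0],"hand":1},{"translation":[0.0026,0,0.0015],"angular":[0,0,0],"hand":1},{"translation":[0.0026,0,0.0015],"angular":[0,0,0],"hand":1},{"translation":[0.0026,0,0.0015],"angular":[0,0,0],"hand":1},{"translation":[0.0026,0,0.0015],"angular":[0,0,0],"hand":1},{"translation":[0.0026,0,0.0015],"angular":[0,0,0],"hand":1}]'
python3 -m handwheel '[{"translation":[0.0026,0,0.0015],"angular":[0,0,0],"hand":1},{"translation":[0.0026,0,0.0015],"angular":[0,0,0],"hand":1},{"translation":[0.0026,0,0.0015],"angular":[0,0,0],"hand":1}]'
python3 -m handwheel '[{"translation":[0.0026,0,0.0015],"angular":[0,0,0],"hand":1},{"translation":[0.0026,0,0.0015],"angular":[0,0,0],"hand":1},{"translation":[0.0026,0,0.0015],"angular":[0,0,0],"hand":1}]'
```

```text
clock: 20.85
position: [0.6195, 0.233, 0.059]
ee_rot: [-0.004, 0.966, 0.015, 0.259]
contact_force: [-0.1, -0.5, -0.2]
width: -0.0004
gripper_force: 0.0
clock: 21.1
position: [0.6275, 0.2329, 0.0578]
ee_rot: [-0.004, 0.966, 0.015, 0.258]
contact_force: [-1.5, -0.7, 0.2]
width: 0.0001
gripper_force: 0.7
clock: 21.35
position: [0.6372, 0.2335, 0.0583]
ee_rot: [-0.004, 0.966, 0.015, 0.259]
contact_force: [-1.4, 0.3, -0.3]
width: 0.0003
gripper_force: 0.6
```

```bash
python3 -m handwheel '[{"translation":[0.0026,0,0.0015],"angular":[0,0,0],"hand":1},{"translation":[0.0026,0,0.0015],"angular":[0,0,0],"hand":1},{"translation":[0.0026,0,0.0015],"angular":[0,0,0],"hand":1}]'
python3 -m handwheel '[{"translation":[0.0026,0,0.0015],"angular":[0,0,0],"hand":1},{"translation":[0.0026,0,0.0015],"angular":[0,0,0],"hand":1},{"translation":[0.0017,0,0.001],"angular":[0,0,0],"hand":1}]'
python3 -m handwheel '[{"translation":[0.0017,0,0.001],"angular":[0,0,0],"hand":1},{"translation":[0.0017,0,0.001],"angular":[0,0,0],"hand":1},{"translation":[0.0017,0,0.001],"angular":[0,0,0],"hand":1}]'
```

```text
clock: 21.6
position: [0.6471, 0.234, 0.0604]
ee_rot: [-0.004, 0.965, 0.015, 0.26]
contact_force: [-7.6, -3.9, 14.6]
width: 0.0
gripper_force: 6.9
clock: 21.85
position: [0.6574, 0.2346, 0.0625]
ee_rot: [-0.005, 0.965, 0.015, 0.263]
contact_force: [-2.0, -3.3, 10.0]
width: 0.0002
gripper_force: 5.1
clock: 22.1
position: [0.6637, 0.2348, 0.0624]
ee_rot: [-0.005, 0.965, 0.015, 0.263]
contact_force: [-1.2, -3.0, 8.2]
width: -0.0001
gripper_force: 4.0
```

```bash
python3 -m handwheel '[{"translation":[0.0015,0,-0.0026],"angular":[0,0,0],"hand":1},{"translation":[0,0,0],"angular":[0,0,0],"hand":1}]'
python3 -m handwheel '[{"translation":[0.0017,0,0.001],"angular":[0,0,0],"hand":1},{"translation":[0.0017,0,0.001],"angular":[0,0,0],"hand":1}]'
python3 -m handwheel '[{"translation":[0.0017,0,0.001],"angular":[0,0,0],"hand":1},{"translation":[0.0009,0,0.0005],"angular":[0,0,0],"hand":1}]'
```

```text
clock: 22.27
position: [0.6606, 0.2342, 0.0622]
ee_rot: [-0.004, 0.966, 0.015, 0.259]
contact_force: [-1.5, 0.2, -0.1]
width: 0.0001
gripper_force: 0.4
clock: 22.43
position: [0.6631, 0.2341, 0.0605]
ee_rot: [-0.004, 0.966, 0.015, 0.258]
contact_force: [-2.3, 0.5, 1.8]
width: -0.0003
gripper_force: 1.0
clock: 22.6
position: [0.6665, 0.2343, 0.0606]
ee_rot: [-0.004, 0.966, 0.015, 0.258]
contact_force: [-1.3, -0.2, 0.1]
width: 0.0004
gripper_force: 0.8
```

```bash
python3 -m handwheel '[{"translation":[0.0017,0,0.001],"angular":[0,0,0],"hand":1},{"translation":[0,0,0],"angular":[0,0,0],"hand":1}]'
python3 -m handwheel '[{"translation":[0.0017,0,0.001],"angular":[0,0,0],"hand":1},{"translation":[0,0,0],"angular":[0,0,0],"hand":1}]'
python3 -m handwheel '[{"translation":[0.0017,0,0.001],"angular":[0,0,0],"hand":1},{"translation":[0,0,0],"angular":[0,0,0],"hand":1}]'
```

```text
clock: 22.77
position: [0.669, 0.2344, 0.061]
ee_rot: [-0.004, 0.966, 0.015, 0.259]
contact_force: [-1.2, 0.1, -0.9]
width: 0.0001
gripper_force: 1.1
clock: 22.93
position: [0.6697, 0.2343, 0.0608]
ee_rot: [-0.004, 0.966, 0.015, 0.258]
contact_force: [-7.1, -0.3, 2.7]
width: 0.0003
gripper_force: 3.8
clock: 23.1
position: [0.67, 0.2342, 0.0606]
ee_rot: [-0.003, 0.966, 0.014, 0.257]
contact_force: [-11.6, 1.2, 7.6]
width: 0.0001
gripper_force: 6.5
```

Firm stop at 11.6 N, which should be the toggle's end stop. I'll draw back along the same line so the guard lowers on the finger, then check from above.

```bash
python3 -m handwheel '[{"translation":[-0.0069,0,-0.004],"angular":[0,0,0],"hand":1},{"translation":[-0.0069,0,-0.004],"angular":[0,0,0],"hand":1},{"translation":[-0.0069,0,-0.004],"angular":[0,0,0],"hand":1},{"translation":[-0.0069,0,-0.004],"angular":[0,0,0],"hand":1},{"translation":[-0.0069,0,-0.004],"angular":[0,0,0],"hand":1},{"translation":[-0.0069,0,-0.004],"angular":[0,0,0],"hand":1},{"translation":[-0.0069,0,-0.004],"angular":[0,0,0],"hand":1},{"translation":[-0.0069,0,-0.004],"angular":[0,0,0],"hand":1},{"translation":[-0.0069,0,-0.004],"angular":[0,0,0],"hand":1},{"translation":[-0.0069,0,-0.004],"angular":[0,0,0],"hand":1}]'
python3 -m handwheel '[{"translation":[0.0127,0,-0.025],"angular":[0,0,0],"hand":1},{"translation":[0.0127,0,-0.025],"angular":[0,0,0],"hand":1},{"translation":[0.0127,0,-0.025],"angular":[0,0,0],"hand":1},{"translation":[0.0127,0,-0.025],"angular":[0,0,0],"hand":1},{"translation":[0,0,0],"angular":[0,-6,0],"hand":1},{"translation":[0,0,0],"angular":[0,-6,0],"hand":1},{"translation":[0,0,0],"angular":[0,-6,0],"hand":1},{"translation":[0,0,0],"angular":[0,-6,0],"hand":1},{"translation":[0,0,0],"angular":[0,-6,0],"hand":1},{"translation":[0,0,0],"angular":[0,0,0],"hand":1}]'
```

```text
clock: 23.93
position: [0.5925, 0.2322, 0.0617]
ee_rot: [-0.004, 0.966, 0.015, 0.259]
contact_force: [-0.3, -0.4, -0.6]
width: 0.0001
gripper_force: 0.0
clock: 24.77
position: [0.5921, 0.2315, 0.1722]
ee_rot: [0.0, 1.0, 0.014, 0.0]
contact_force: [1.6, 0.7, -0.7]
width: 0.0002
gripper_force: 0.0
```

```bash
python3 -m handwheel '[{"translation":[-0.0057,0.0278,-0.0265],"angular":[0,0,0],"hand":1},{"translation":[-0.0057,0.0278,-0.0265],"angular":[0,0,0],"hand":1},{"translation":[-0.0057,0.0278,-0.0265],"angular":[0,0,0],"hand":1},{"translation":[-0.0057,0.0278,-0.0265],"angular":[0,0,0],"hand":1},{"translation":[-0.0057,0.0278,-0.0265],"angular":[0,0,1.75],"hand":1},{"translation":[0,0,0],"angular":[0,0,0],"hand":1},{"translation":[0,0,0],"angular":[0,0,0],"hand":1},{"translation":[0,0,0],"angular":[0,0,0],"hand":1}]'
cat > q.py <<'E'
from h import *
import pickle
S=np.array([[np.cos(.0305),np.sin(.0305)],[-np.sin(.0305),np.cos(.0305)]]); O=np.array([.642,.1135])
w=lambda x,y,z:np.r_[np.array([x,y])/1000@S+O,z/1000]
st=manip.get_state(); im=manip.get_image("wrist")[:,:,::-1].copy(); cv2.imwrite("pics/w13.png",im)
pickle.dump(st,open("st13.pkl","wb"))
for n,s,i in(("before",pickle.load(open("st1.pkl","rb")),cv2.imread("pics/w1.png")),("after",st,im)):
    C=cam("wrist",s)
    # rectify plane z=0.097 over guard: rows = scanner x 40..-45, cols = y 150..86
    print(n)
    for x in range(40,-48,-4):
        p=proj(C,np.array([w(x,y,97) for y in range(146,84,-4)])).astype(np.float32)
        v=cv2.remap(i,p[:,:1],p[:,1:],1)[:,0]
        print(x,' '.join('%3d'%k for k in v[:,1]))
E
python3 q.py
```

```text
clock: 25.43
position: [0.5618, 0.0926, 0.3052]
ee_rot: [-0.0, 1.0, -0.0, -0.0]
contact_force: [-0.4, -0.0, -0.9]
width: 0.0001
gripper_force: 0.0
before
40  49  50  50  50  51  51  50  53  53  53  52  54  53  54  56  55
36  48  50  50  51  51  50  51  52  54  52  53  53  54  54  54  54
32  33  37  42  51  50  51  54  57  53  54  54  56  60  60  24  52
28  32  46  40  79  78  76  76  77  79  82  82  83  84  80  45  48
24  34  45  38  55  59  60  61  63  63  64  65  66  66  66  26  30
20  33  33  43  51  59  59  60  62  62  65  64  65  64  62  28  31
16  33  33  42  52  58  59  59  62  83  84  84  74  65  65  26  31
12  34  33  42  55  58  59  60  83  65  64  66  85  70  62  25  30
8  33  33  44  52  59  59  61  78  62  64  64  72  84  66  26  31
4  33  33  43  54  58  60  61  78  83  80  66  76  79  62  25  32
0  33  34  43  54  58  60  60  86  90  84  63  85  66  63  27  31
-4  34  34  43  55  59  59  70  94  87  77  85  68  64  61  24  31
-8  34  34  42  54  58  58  82  92  86  62  63  65  65  62  26  31
-12  35  38  61  72  71  58  60  68  63  62  62  64  65  62  26  41
-16  48  4
[... 1319 characters left out ...]
2  66  62  62  24  30
-8  33  31  43  55  58  58  58  60  61  61  63  63  63  62  25  30
-12  33  36  58  63  62  58  58  58  60  60  63  63  63  61  28  38
-16  47  48  71  73  72  58  58  59  61  60  63  64  63  63  52  66
-20  46  46  73  73  70  58  58  58  61  61  63  63  63  63  55  67
-24  47  47  71  72  72  57  58  59  61  60  64  64  63  62  54  68
-28  47  40  39  42  43  36  38  33  39  38  44  64  62  63  56  67
-32  38  37  37  37  38  37  38  38  40  35  23  97  94  95 107 113
-36  47  48 114 108 111 107 107 109 108 111 112 115 113 114 115 115
-40  46  47  49  48  50  49  49  50  51  50  52  52  53  52  51  52
-44  47  47  48  47  49  49  50  51  52  51  50  51  50  52  52  51
```

The toggle's bright bat has moved from x≈-6 to x≈+20 mm (armed), and the guard's outline matches the shut picture. Next I'll check the plate against the fences and the rollers.

Run:
```python
from h import *
import pickle
S=np.array([[np.cos(.0305),np.sin(.0305)],[-np.sin(.0305),np.cos(.0305)]]); O=np.array([.642,.1135])
w=lambda x,y,z:np.r_[np.array([x,y])/1000@S+O,z/1000]
for n,sf,f in (("before","st1.pkl","pics/w1.png"),("after","st13.pkl","pics/w13.png")):
    st=pickle.load(open(sf,"rb"));im=cv2.imread(f);C=cam("wrist",st);h=cv2.cvtColor(im,40)
    m=((h[:,:,0]>8)&(h[:,:,0]<22)&(h[:,:,1]>150)&(h[:,:,2]>110)).astype(np.uint8)
    k,_,s,c=cv2.connectedComponentsWithStats(m)
    for i in range(1,k):
        if s[i,4]>3: print(n,s[i],((onz(C,[c[i]],.0535)[:,:2]-O)@S.T*1000).round(1))
g=cv2.cvtColor(im,6)
def prof(P):
    p=proj(C,np.array(P)).astype(np.float32); return cv2.remap(g,p[:,:1],p[:,1:],1)[:,0].tolist()
for y in (40,31,10,-14,-40,-59,-70): print("y",y,"x=68..94",prof([w(x,y,62) for x in range(68,95)]))
for x in (-10,10,30,50,65): print("x",x,"y=38..60",prof([w(x,y,62) for y in range(38,61)]))
```

```text
before [303   7  14   4  43] [[ 78.7 -59.1]]
before [218  10  14   4  39] [[78.7 30.8]]
before [210  56   4  13  34] [[28.1 48.4]]
before [140 184  10   9  65] [[-113.   142.2]]
after [141 179   9   9  62] [[-112.7  142.2]]
y 40 x=68..94 [227, 229, 229, 229, 229, 229, 229, 228, 229, 227, 202, 180, 210, 223, 228, 228, 21, 0, 0, 0, 0, 0, 0, 0, 0, 0, 0]
y 31 x=68..94 [219, 219, 215, 206, 201, 206, 222, 229, 229, 229, 210, 168, 206, 216, 228, 170, 0, 0, 0, 0, 0, 0, 0, 0, 0, 0, 0]
y 10 x=68..94 [228, 229, 229, 229, 229, 229, 229, 229, 229, 227, 199, 169, 220, 219, 214, 0, 0, 0, 0, 0, 0, 0, 0, 0, 0, 0, 0]
y -14 x=68..94 [217, 217, 217, 216, 210, 203, 210, 224, 228, 225, 196, 170, 214, 229, 7, 0, 0, 0, 0, 0, 0, 0, 0, 0, 0, 0, 0]
y -40 x=68..94 [208, 220, 227, 228, 227, 228, 228, 227, 227, 223, 192, 169, 205, 55, 0, 0, 0, 0, 0, 0, 0, 0, 0, 0, 0, 0, 0]
y -59 x=68..94 [215, 215, 212, 205, 201, 207, 223, 227, 226, 224, 195, 170, 158, 0, 0, 0, 0, 0, 0, 0, 0, 0, 0, 0, 0, 0, 0]
y -70 x=68..94 [226, 226, 226, 225, 226, 226, 225, 226, 226, 223, 195, 171, 97, 0, 0, 0, 0, 0, 0, 0, 0, 0, 0, 0, 0, 0, 0]
x -10 y=38..60 [149, 149, 149, 149, 149, 149, 149, 148, 110, 99, 102, 125, 179, 222, 232, 233, 233, 234, 230, 201, 197, 183, 190]
x 10 y=38..60 [221, 212, 204, 217, 227, 230, 230, 231, 231, 226, 203, 171, 226, 232, 233, 232, 233, 233, 233, 234, 235, 235, 234]
x 30 y=38..60 [218, 229, 229, 230, 230, 229, 230, 230, 231, 226, 199, 184, 202, 225, 233, 233, 232, 233, 234, 235, 235, 235, 235]
x 50 y=38..60 [220, 219, 211, 212, 223, 229, 229, 230, 230, 225, 201, 190, 206, 221, 231, 233, 233, 234, 235, 235, 235, 235, 235]
x 65 y=38..60 [205, 202, 208, 219, 227, 229, 229, 230, 231, 224, 195, 177, 211, 231, 234, 233, 224, 214, 187, 151, 140, 133, 127]
```

```bash
python3 -c "
from rig import manip
print(manip.sign_off())"
```

```text
the job is handed in; nothing more can be done
None
```

I slid the plate square into the corner against both fences and threw the toggle to armed. The final wrist image shows no gap along either fence, no orange roller exposed and the guard shut; the job was handed in at about 25.5 s without my rechecking the bystander objects, which I never went near.

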